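# Slide a terminal strip along the rail into the corner stop

## Task

The short green terminal strip lying on the aluminium test nest must be brought home into the nest's corner pocket. With your fingertips, push it straight across until it lies flat against the rail, then slide it along the rail, keeping it against the rail all the way, until it sits in the pocket fully home against both the rail and the end stop. Do not lift it or tip it over, and leave the plug gauge and the other strips on the table alone.

Things in the scene. Friction and masses are not known exactly. Their poses are not given: they have to be found in the camera images.
- nest: Fixed aluminium plate, 120 (x) x 240 (y) x 10 mm; origin at the centre of its underside, y along the rail. A steel rail, 14 mm thick and 28 mm high above the plate, stands along its whole +x edge (to the robot's right; +y points away from the robot); the rail's inner face is at x = +46 mm.
- stop: Dark steel corner stop clamped on the rail, fixed, place along the rail varies; axes parallel to the nest's. Origin: inner corner of the pocket on the plate top: rail face is the plane x = 0, end face the plane y = 0, pocket and free rail at x < 0, y > 0. Black knob on top, 47 mm above the plate. The strip is home with its origin near x = -21, y = +22, z = 0 mm here.
- lip (a point): Point on the plate, inner side of the stop's lip (at x = -46.5 mm, y = +11 mm of the stop's frame), which makes the pocket 46.5 mm wide. The lip is 9 mm thick, 28 mm high, straight from the end face to this point, then flares outward to x = -60, y = +20 mm of the stop's frame, so the pocket is entered only along the rail from +y.
- strip: The part: green 4-way terminal strip, 43 (x) x 45 (y) x 34 mm high, white pegs on top, about 35 g, loose on the plate near its +y end, 20 to 46 mm off the rail, turned up to 0.35 rad. Origin at the centre of its underside; its y lies along the rail when home. Touches like a plain box of 42 x 44 x 34 mm; 6 mm higher than rail and lip.
- plug_gauge: Bystander: white and steel plug gauge, 86 mm long, 16 mm thick, lying loose on the table to the right of the nest, beyond the screw feeder. Origin at the centre of its underside.
- terminal_strip_6: Bystander: longer green terminal strip, 43 x 66 x 34 mm, loose on the table to the right of the nest, just beyond the screw feeder. Origin at the centre of its underside.
- terminal_strip_7: Bystander: another longer green terminal strip, 43 x 66 x 34 mm, loose on the table to the right, beyond the screw feeder. Origin at the centre of its underside.
There are look-alikes about, which are no part of the job. Leave any purple look-alike of the strip alone.

How it is judged:
By the outcome, as a careful person would: the job done as asked, in the order asked, and still so for the second after the job is handed in, with the robot touching nothing.
It also fails if it takes over 48 s, if anything falls off the work surface, if the arm or the gripper's body presses on something with over 40 N, if the wrist force passes 120 N, or if a joint passes its speed limit or range.

## Robot

A 6-joint arm with a two-finger parallel gripper is mounted at the origin on a cart in front of the work surface, level with it; the furniture and walls round the work are solid. World frame = base frame: x ahead of the robot, y to its left, z up, the work surface at z = 0. Lengths are in m, angles in rad, forces in N, time in s.
With the tool pointing down it reaches from about 0.375 to 0.825 m from the base axis. Payload 5.5 kg.
Tool frame: the origin (TCP) lies between the finger pads; the fingertips stand 8 mm ahead of it and the grasp point (between the pads) lies 11 mm behind it; x points along the fingers, y is the direction in which the jaws open and shut, and the axes are right-handed (so a half turn about x gives the same grasp; the last joint's range is limited). The gripper opens to 85 mm and grips with 20 to 120 N. Pads are 22 mm wide; open, the fingers measure 114 mm over their backs; the gripper's body (76 mm by 85 mm) begins 54 mm behind the grasp point. The pads swing forward as they close: fully open they stand 13 mm farther back than shut.
Start: joints at [-1.262, 0.314, -0.047, 1.21, 0, 1.571], TCP at [0.182, -0.572, 0.239] pointing down, gripper open.
Joint ranges: [-2.67, 2.67], [-0.69, 1.73], [-1.03, 1.25], [-2.08, 2.16], [-1.42, 1.45], [-3.14, 3.14]. Speed limits (rad/s): [2.39, 2.39, 3.01, 3.14, 3.14, 3.14].

## Interface

Orientations are given as a unit quaternion [w, x, y, z].
In Python, from bench import state, get_image, camera_params, hand_in gives the robot as it stands.
- The arm moves only by the tool apply_moves, never from a script. Its arguments are lists of equal length, an entry for each row: "dp": the shift along the tool's x, y, z in units of 0.2 m (1.0 is 0.2 m), a list of three; "twist": the turn, a rotation vector about the tool's x, y, z in units of pi rad (1.0 is pi rad), a list of three; "fingers": the closure, from -1 (fully open) to 1 (shut). A call has 1 to 12 rows; each row is the pose to reach, as a shift and turn from the pose commanded when the call began, along the tool's axes at that moment, turning the shorter way round; what a row does not reach only later rows make up. A row lasts 1/8 s, in which the tool goes at most 62.5 mm and 10.7 degrees, less where a joint would pass 70% of its speed; a pose out of reach is approached as far as the arm can. A call with a number of a shift or a turn outside -1 to 1 is refused whole. A call with a gripper value outside its range is refused whole. The fingers move at their own pace and stop on an object; the grip force is fixed at half the most. Time passes only in rows, so rows that repeat a pose let the fingers close. It gives the time, the measured TCP pose, the force and the opening at its end, in the units of the state.
- state(): the state, without advancing time (a new reading comes with each control period).
- get_image(name): name is "scene" or "top" or "wrist"; returns (picture, depth): 480x640x3 uint8, blue, green, red; 480x640 float32, m along the optical axis (not along the pixel's ray), 0 where there is no reading.
- camera_params(name): a dict with "fovy" (degrees; the focal length in pixels is half the picture's height over the tangent of half this angle, whatever the lens; pixels are square), "cx", "cy" (the principal point, pixels), "extrinsics" (4x4, takes a point from world to camera coordinates); the wrist camera has in their place "hand_eye" (4x4, takes a point from camera to tool coordinates, whose origin is the TCP and whose axes are the tool frame's). Camera axes: x right, y up, looking along -z (the intrinsics and any distortion apply to the point x, -y, -z); pixel columns grow to the right and rows downward; lengths in m; the calibration is good to about 2 mm. The wrist camera is an equidistant fisheye: a pixel r from the principal point sees the ray r / f radians off the axis. A picture is of the moment at which its call begins: read the wrist's pose just before it. camera_params takes no time and is no camera call.
- hand_in(): hands the job in, once; it reports no verdict.
The state is a dict: "time_s": time; "joints": joint angles; "joint_velocities": joint speeds; "tau": joint torques, N m; "tcp_pos": TCP position; "tcp_rot": TCP orientation; "contact_force": force on the tool from outside, world axes, zero at the start; "ft_torque": the same for the moment, N m; "finger_gap": finger opening in m.
Only numpy, scipy, OpenCV 4.12 (cv2) and the standard library are available. Lean on these libraries where they do the work, as an engineer would, in place of code of your own. Each camera call takes 0.05 s, during which the arm holds its last target.

## Working session

There is one attempt and no reset: what is moved stays moved. The work goes in short steps, Python scripts to look and compute and a tool call to move; the robot and the scene stay as the last step left them, time stands still between calls to the robot, and variables do not carry over. Pictures are saved under pics/ and viewed, and the job is handed in when it is done.

Besides the shell and the picture viewer there is one more tool, called after ">>>" as name(argument=value, ...), one argument or row to a line, values as JSON. apply_moves: Moves the arm, as the interface text tells. Shifts and turns lie within -1 to 1; 1 stands for 0.2 m of shift or pi rad of turn. Its arguments: {"type":"object","properties":{"dp":{"type":"array","items":{"type":"array","items":{"type":"number","minimum":-1,"maximum":1}}},"twist":{"type":"array","items":{"type":"array","items":{"type":"number","minimum":-1,"maximum":1}}},"fingers":{"type":"array","items":{"type":"number"}}},"required":["dp","twist","fingers"]}

```bash
ls; mkdir -p pics
python3 - <<'E'
from bench import *
import cv2
s=state()
print({k:s[k] for k in ('time_s','joints','tcp_pos','tcp_rot','contact_force','finger_gap')})
for n in ("scene","top"):
    im,d=get_image(n); cv2.imwrite(f"pics/{n}0.png",im)
    import numpy as np
    np.save(f"{n}0.npy",d)
for n in ("scene","top","wrist"): print(n,camera_params(n))
E
```

```text
pics
{'time_s': 0.0, 'joints': array([-1.26198747e+00,  3.14222475e-01, -4.80606772e-02,  1.21016225e+00,
        3.09934708e-05,  1.57080439e+00]), 'tcp_pos': array([ 0.18220029, -0.57110163,  0.23844472]), 'tcp_rot': array([-0.10816647, -0.69861591, -0.10932203,  0.69877359]), 'contact_force': array([ 0.08312561, -0.29305549, -0.35128811]), 'finger_gap': 0.0856508300844628}
scene {'fovy': 46.749963079521976, 'cx': 325.19154609931286, 'cy': 248.81345052693766, 'extrinsics': array([[-0.83413596, -0.55154868, -0.00335383,  0.46115272],
       [ 0.30680049, -0.46902642,  0.82818336, -0.10842064],
       [-0.45835647,  0.68978857,  0.56044721, -0.77015428],
       [ 0.        ,  0.        ,  0.        ,  1.        ]])}
top {'fovy': 45.92041291911354, 'cx': 315.781566902384, 'cy': 241.30145015819636, 'extrinsics': array([[ 0.01264414, -0.99988785,  0.0080252 ,  0.10486957],
       [ 0.98757332,  0.01374496,  0.15655675, -0.45516902],
       [-0.1566495 ,  0.00594595,  0.98763636, -0.94700209],
       [ 0.        ,  0.        ,  0.        ,  1.        ]])}
wrist {'fovy': 65.70646984690485, 'cx': 321.16425842881176, 'cy': 238.22332096512577, 'hand_eye': array([[-3.86922411e-04,  3.19073146e-01, -9.47730013e-01,
        -1.35740291e-01],
       [ 9.99999875e-01,  4.22167585e-04, -2.66130670e-04,
         1.00456582e-03],
       [ 3.15185741e-04, -9.47729998e-01, -3.19073270e-01,
        -8.16880577e-02],
       [ 0.00000000e+00,  0.00000000e+00,  0.00000000e+00,
         1.00000000e+00]])}
```

View pics/top0.png

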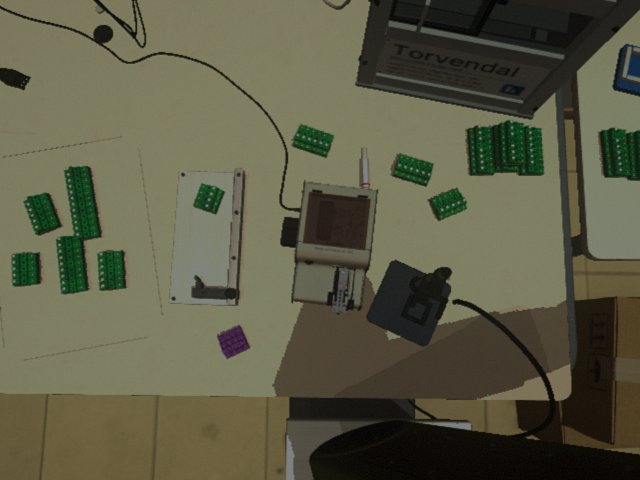

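View pics/scene0.png

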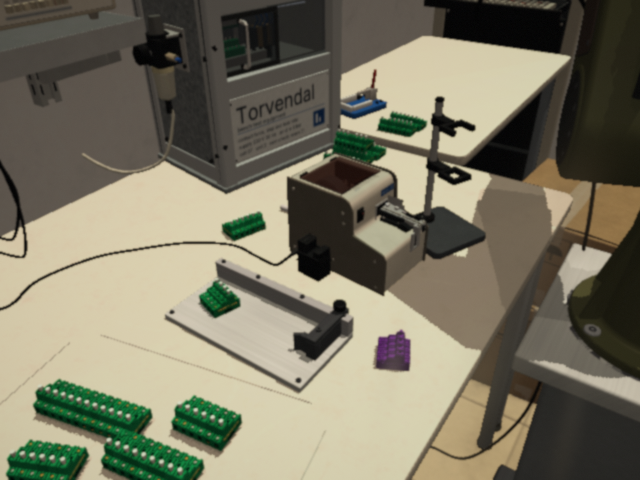

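```bash
cat > h.py <<'E'
from bench import *
import cv2, numpy as np
def ray(cam,u,v,z):
    p=camera_params(cam); f=240/np.tan(np.radians(p['fovy']/2)); E=p['extrinsics']
    d=np.array([(u-p['cx'])/f,-(v-p['cy'])/f,-1.]); R=E[:3,:3]; o=-R.T@E[:3,3]; w=R.T@d
    return o+w*(z-o[2])/w[2]
E
python3 - <<'E'
from h import *
im=cv2.imread('pics/top0.png'); c=im[155:320,155:260]
cv2.imwrite('pics/crop0.png',cv2.resize(c,None,fx=4.6*.78,fy=4.6*.78,interpolation=cv2.INTER_CUBIC))
d=np.load('top0.npy'); print(d[250,195],d[180,238])
hsv=cv2.cvtColor(im,cv2.COLOR_BGR2HSV)
m=cv2.inRange(hsv,(45,80,30),(85,255,255)); m[:, :175]=0; m[:,245:]=0; m[:165]=0;m[230:]=0
cs,_=cv2.findContours(m,0,1); c=max(cs,key=cv2.contourArea); print(cv2.minAreaRect(c))
print([np.round(ray('top',*q,0.03),4) for q in cv2.boxPoints(cv2.minAreaRect(c))])
E
```

```text
1.0064474 0.99930245
((208.4137725830078, 197.4655303955078), (23.76900291442871, 26.18304443359375), 21.801406860351562)
[array([0.5158, 0.3284, 0.03  ]), array([0.5601, 0.3133, 0.03  ]), array([0.5446, 0.2737, 0.03  ]), array([0.5006, 0.289 , 0.03  ])]
```

View pics/crop0.png

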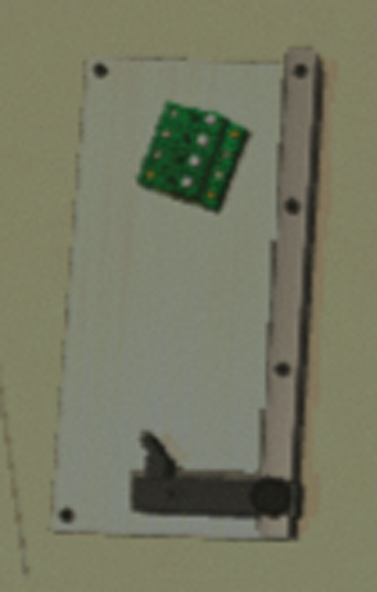

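Run:
```python
from h import *
s=4.6*.78
def W(x,y,z): return np.round(ray('top',155+(x+.5)/s-.5,155+(y+.5)/s-.5,z),4)
p=camera_params('top');E=p['extrinsics'];print('cam',-E[:3,:3].T@E[:3,3])
for n,x,y,z in [('plTL',84,60,.01),('plBL',53,532,.01),('h1',100,70,.01),('h2',67,516,.01),('r1',300,70,.038),('r2',292,206,.038),('r3',282,369,.038),('railTinner',286,52,.038),('railBinner',261,535,.038),('railTouter',319,52,.038),('railBouter',297,538,.038),('knob',268,497,.057),('stopTR endface',250,472,.038),('stopTL',175,472,.038),('lip tip',146,433,.038),('stopBL',132,510,.038)]:
    print(n,W(x,y,z))
# depth heights
d=np.load('top0.npy'); f=240/np.tan(np.radians(p['fovy']/2))
def P(u,v):
    z=d[v,u]; c=np.array([(u-p['cx'])/f*z,-(v-p['cy'])/f*z,-z]); return E[:3,:3].T@(c-E[:3,3])
for u,v in [(195,250),(208,198),(238,180),(233,240),(205,293)]: print(u,v,P(u,v).round(4))
```

```text
cam [0.29983939 0.11674492 1.00571188]
plTL [0.5826 0.3619 0.01  ]
plBL [0.3453 0.3649 0.01  ]
h1 [0.5775 0.3535 0.01  ]
h2 [0.3532 0.3585 0.01  ]
r1 [0.5711 0.2489 0.038 ]
r2 [0.503  0.2505 0.038 ]
r3 [0.4232 0.2525 0.038 ]
railTinner [0.5802 0.2561 0.038 ]
railBinner [0.3439 0.2596 0.038 ]
railTouter [0.5804 0.2399 0.038 ]
railBouter [0.3427 0.2426 0.038 ]
knob [0.3607 0.2542 0.057 ]
stopTR endface [0.3736 0.266  0.038 ]
stopTL [0.3732 0.3016 0.038 ]
lip tip [0.3916 0.3162 0.038 ]
stopBL [0.3549 0.3211 0.038 ]
195 250 [0.4395 0.3251 0.0076]
208 198 [0.5275 0.3004 0.0373]
238 180 [0.5614 0.2495 0.0346]
233 240 [0.4538 0.2541 0.0371]
205 293 [0.3614 0.2976 0.042 ]
```

```bash
cat >> h.py <<'E'
from scipy.spatial.transform import Rotation as Ro
def pose():
    s=state(); q=s['tcp_rot']; return s['tcp_pos'],Ro.from_quat([q[1],q[2],q[3],q[0]])
def plan(target,yaw):
    """yaw: world angle of the tool y axis; tool x down"""
    p,R=pose(); x=np.array([0,0,-1.]); y=np.array([np.cos(yaw),np.sin(yaw),0]); 
    T=np.stack([x,y,np.cross(x,y)],1)
    rv=(R.inv()*Ro.from_matrix(T)).as_rotvec()
    return (R.as_matrix().T@(np.array(target)-p)/.2).round(4),(rv/np.pi).round(4)
E
python3 - <<'E'
from h import *
p,R=pose(); print(R.as_matrix().round(3))
for a in (-.018,np.pi/2-.018,-np.pi/2-.018): print(plan([.53,.37,.15],a))
E
```

```text
[[-0.     0.304 -0.953]
 [ 0.001 -0.953 -0.304]
 [-1.    -0.002  0.   ]]
(array([ 0.4487, -3.9538, -3.087 ]), array([-3.96e-01, -3.00e-04,  4.00e-04]))
(array([ 0.4487, -3.9538, -3.087 ]), array([-8.96e-01, -7.00e-04,  1.00e-04]))
(array([ 0.4487, -3.9538, -3.087 ]), array([1.04e-01, 1.00e-04, 5.00e-04]))
```

Run:
```python
from h import *
p=camera_params('top');E=p['extrinsics'];d=np.load('top0.npy'); f=240/np.tan(np.radians(p['fovy']/2))
u,v=np.meshgrid(np.arange(640),np.arange(480))
c=np.stack([(u-p['cx'])/f*d,-(v-p['cy'])/f*d,-d],-1); P=(c-E[:3,3])@E[:3,:3]
for n,(a,b,e,g) in dict(feeder=(280,390,180,320),stand=(370,460,255,350),tower=(355,560,0,115),armpt=(280,480,390,480)).items():
    q=P[e:g,a:b][d[e:g,a:b]>0]; h=q[q[:,2]>.05]; t=q[q[:,2].argmax()]; print(n,t.round(3),h.min(0).round(3),h.max(0).round(3))
```

```text
feeder [0.432 0.082 0.148] [0.327 0.016 0.05 ] [0.534 0.17  0.148]
stand [ 0.333 -0.045  0.382] [ 0.311 -0.079  0.05 ] [0.417 0.028 0.382]
tower [ 0.718 -0.189  0.347] [ 0.693 -0.282  0.05 ] [0.773 0.042 0.347]
armpt [ 0.193 -0.009  0.565] [ 0.125 -0.05   0.23 ] [0.204 0.117 0.565]
```

>>> apply_moves(
  dp=[
    [-0.6,-0.47,-0.99],
    [-0.6,-0.47,-0.99],
    [-0.6,-0.47,-0.99],
    [-0.6,-0.47,-0.99],
    [-0.6,-0.47,-0.99],
    [-0.6,-0.47,-0.99],
  ],
  twist=[
    [-0.12,0,0],
    [-0.12,0,0],
    [-0.12,0,0],
    [-0.12,0,0],
    [-0.12,0,0],
    [-0.12,0,0],
  ],
  fingers=[1,1,1,1,1,1],
)

```text
time_s: 0.85
tcp_pos: [0.3422, -0.4219, 0.3587]
tcp_rot: [-0.238, -0.666, -0.238, 0.666]
contact_force: [0.3, 0.2, -0.6]
finger_gap: -0.0
```

Run:
```python
from h import *
s=state();print(s['time_s'],s['tcp_pos'],s['joints'].round(3),s['finger_gap'])
print(plan([.50,-.24,.38],-.5)); 
im,_=get_image('scene');cv2.imwrite('pics/scene1.png',im)
```

```text
0.85 [ 0.34223418 -0.42186166  0.3586743 ] [-8.890e-01  1.870e-01  5.700e-02  1.442e+00 -1.000e-03  1.566e+00] -3.498775763103257e-05
(array([-0.1071, -0.2034, -1.1864]), array([-1.223e-01,  1.000e-04,  3.000e-04]))
```

View pics/scene1.png

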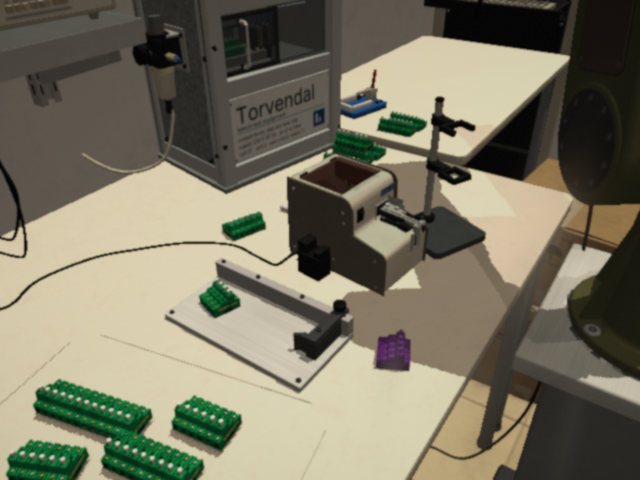

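>>> apply_moves(
  dp=[
    [-0.1,-0.17,-0.98],
    [-0.1,-0.17,-0.98],
    [-0.1,-0.17,-0.98],
    [-0.1,-0.17,-0.98],
    [-0.1,-0.17,-0.98],
  ],
  twist=[
    [-0.12,0,0],
    [-0.12,0,0],
    [-0.12,0,0],
    [-0.12,0,0],
    [-0.12,0,0],
  ],
  fingers=[1,1,1,1,1],
)

```text
time_s: 1.52
tcp_pos: [0.4721, -0.272, 0.3783]
tcp_rot: [-0.358, -0.609, -0.359, 0.61]
contact_force: [0.1, 0.3, 0.8]
finger_gap: 0.0002
```

Run:
```python
from h import *
s=state();print(s['time_s'],s['tcp_pos'],s['joints'].round(3))
print(plan([.55,-.08,.38],-.2));
```

```text
1.525 [ 0.47207318 -0.27197195  0.37828636] [-5.220e-01  1.930e-01  1.090e-01  1.489e+00 -1.000e-03  1.557e+00]
(array([-0.009 , -0.1266, -1.0282]), array([-0.0981,  0.0001,  0.0006]))
```

>>> apply_moves(
  dp=[
    [0,-0.12,-1],
    [0,-0.12,-1],
    [0,-0.12,-1],
    [0,-0.12,-1],
    [0,-0.12,-1],
  ],
  twist=[
    [-0.1,0,0],
    [-0.1,0,0],
    [-0.1,0,0],
    [-0.1,0,0],
    [-0.1,0,0],
  ],
  fingers=[1,1,1,1,1],
)

```text
time_s: 2.15
tcp_pos: [0.5485, -0.0863, 0.3787]
tcp_rot: [-0.449, -0.546, -0.449, 0.547]
contact_force: [-0.3, -0.8, -0.6]
finger_gap: 0.0
```

Run:
```python
from h import *
s=state();print(s['time_s'],s['tcp_pos'],s['joints'].round(3))
print(plan([.55,.12,.38],-.018));
```

```text
2.15 [ 0.54847985 -0.08627194  0.37870052] [-1.560e-01  2.130e-01  1.350e-01  1.494e+00 -1.000e-03  1.610e+00]
(array([-0.0072, -0.192 , -1.0134]), array([-0.0562,  0.0003,  0.0004]))
```

>>> apply_moves(
  dp=[
    [0,-0.19,-1],
    [0,-0.19,-1],
    [0,-0.19,-1],
    [0,-0.19,-1],
    [0,-0.19,-1],
  ],
  twist=[
    [-0.056,0,0],
    [-0.056,0,0],
    [-0.056,0,0],
    [-0.056,0,0],
    [-0.056,0,0],
  ],
  fingers=[1,1,1,1,1],
)

```text
time_s: 2.78
tcp_pos: [0.5502, 0.1171, 0.3791]
tcp_rot: [-0.496, -0.504, -0.495, 0.505]
contact_force: [0.1, -0.4, 0.3]
finger_gap: 0.0001
```

Run:
```python
from h import *
s=state();print(s['time_s'],s['tcp_pos'],s['joints'].round(3))
print(plan([.532,.31,.32],-.018));
```

```text
2.775 [0.55021912 0.11707763 0.37910924] [ 2.100e-01  2.280e-01  1.540e-01  1.498e+00 -1.000e-03  1.800e+00]
(array([ 0.2945, -0.109 , -0.9631]), array([-0.0002,  0.0004,  0.0001]))
```

>>> apply_moves(
  dp=[
    [0.3,-0.1,-0.97],
    [0.3,-0.1,-0.97],
    [0.3,-0.1,-0.97],
    [0.3,-0.1,-0.97],
    [0.3,-0.1,-0.97],
  ],
  twist=[
    [0,0,0],
    [0,0,0],
    [0,0,0],
    [0,0,0],
    [0,0,0],
  ],
  fingers=[1,1,1,1,1],
)

```text
time_s: 3.4
tcp_pos: [0.5342, 0.3112, 0.3188]
tcp_rot: [-0.495, -0.504, -0.495, 0.505]
contact_force: [-0.0, -0.1, -1.2]
finger_gap: 0.0002
```

Run:
```python
from h import *
s=state();print(s['time_s'],s['tcp_pos'],s['joints'].round(3))
print(plan([.534,.37,.16],-.018)); 
im,_=get_image('wrist');cv2.imwrite('pics/w1.png',im)
```

```text
3.4 [0.53418035 0.31120362 0.31884478] [ 5.280e-01  3.350e-01  1.620e-01  1.399e+00 -1.000e-03  2.118e+00]
(array([ 0.7938, -0.006 , -0.2952]), array([-0.0003,  0.0005,  0.0002]))
```

View pics/w1.png

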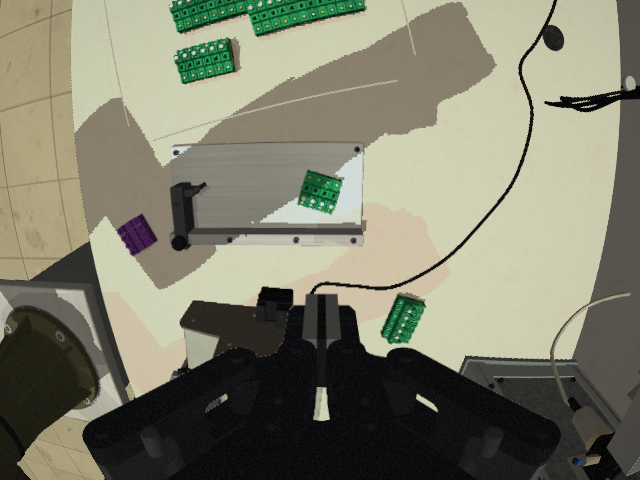

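```bash
cat >> h.py <<'E'
def wray(u,v,z,pR=None):
    p=camera_params('wrist'); f=240/np.tan(np.radians(p['fovy']/2)); H=p['hand_eye']
    tp,R=pR or pose(); a=u-p['cx']; b=v-p['cy']; r=np.hypot(a,b); t=r/f
    d=np.array([np.sin(t)*a/r,-np.sin(t)*b/r,-np.cos(t)])
    w=R.apply(H[:3,:3]@d); o=tp+R.apply(H[:3,3]); return o+w*(z-o[2])/w[2]
E
python3 - <<'E'
from h import *
im=cv2.imread('pics/w1.png')
for n,u,v,z in [('r',230,240,.038),('r',296,240,.038),('r',352,241,.038),('h',176,153,.01),('h',357,150,.01),('knob',179,243,.057),('lip',204,184,.038),('plTL',363,143,.01)]: print(n,wray(u,v,z).round(4))
hsv=cv2.cvtColor(im,cv2.COLOR_BGR2HSV)
m=cv2.inRange(hsv,(45,80,30),(85,255,255)); k=np.zeros_like(m);k[160:220,290:350]=1;m*=k
cs,_=cv2.findContours(m,0,1); c=max(cs,key=cv2.contourArea)
print([wray(*q,.03).round(4) for q in cv2.boxPoints(cv2.minAreaRect(c))])
cv2.imwrite('pics/w1c.png',cv2.resize(im[135:255,165:375],None,fx=3.8,fy=3.8,interpolation=2))
E
```

```text
r [0.4228 0.2507 0.038 ]
r [0.5033 0.2491 0.038 ]
r [0.5699 0.2465 0.038 ]
h [0.3534 0.3577 0.01  ]
h [0.5782 0.3516 0.01  ]
knob [0.3634 0.2545 0.057 ]
lip [0.3971 0.3207 0.038 ]
plTL [0.5854 0.3601 0.01  ]
[array([0.5052, 0.291 , 0.03  ]), array([0.518 , 0.3317, 0.03  ]), array([0.5593, 0.3188, 0.03  ]), array([0.5474, 0.2776, 0.03  ])]
```

View pics/w1c.png

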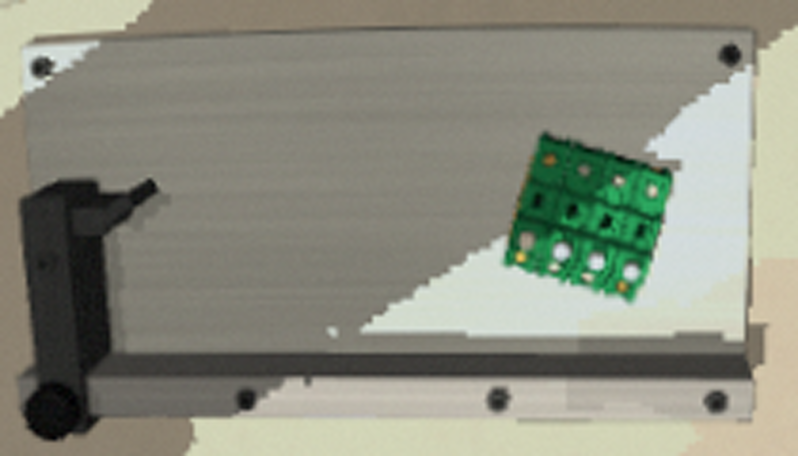

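Run:
```python
from h import *
print(plan([.527,.368,.125],-.025));
```

```text
(array([ 0.9725, -0.0433, -0.287 ]), array([ 0.0016,  0.0004, -0.0001]))
```

>>> apply_moves(
  dp=[
    [0.4,-0.043,-0.287],
    [0.97,-0.043,-0.287],
    [0.97,-0.043,-0.287],
    [0.97,-0.043,-0.287],
    [0.97,-0.043,-0.287],
    [0.97,-0.043,-0.287],
  ],
  twist=[
    [0.002,0,0],
    [0.002,0,0],
    [0.002,0,0],
    [0.002,0,0],
    [0.002,0,0],
    [0.002,0,0],
  ],
  fingers=[0.75,0.75,0.75,0.75,0.75,0.75],
)

```text
time_s: 4.2
tcp_pos: [0.5279, 0.3696, 0.1275]
tcp_rot: [0.494, 0.508, 0.493, -0.506]
contact_force: [-0.2, 0.0, -0.1]
finger_gap: 0.0107
```

Run:
```python
from h import *
s=state();print(s['time_s'],s['tcp_pos'],s['joints'].round(3),s['finger_gap'])
print(plan([.527,.368,.028],-.025));
```

```text
4.2 [0.52790366 0.36962283 0.12752169] [ 0.611  0.454 -0.103  1.01  -0.     2.208] 0.010665243751673822
(array([ 0.4976, -0.0056,  0.0089]), array([-0.0004, -0.0005, -0.0008]))
```

>>> apply_moves(
  dp=[
    [0.25,0,0],
    [0.4,0,0],
    [0.48,0,0],
    [0.48,0,0],
  ],
  twist=[
    [0,0,0],
    [0,0,0],
    [0,0,0],
    [0,0,0],
  ],
  fingers=[0.75,0.75,0.75,0.75],
)

```text
time_s: 4.7
tcp_pos: [0.5264, 0.3702, 0.0298]
tcp_rot: [0.494, 0.506, 0.494, -0.506]
contact_force: [-0.0, 0.0, 0.0]
finger_gap: 0.0106
```

Run:
```python
from h import *
s=state();print(s['time_s'],s['tcp_pos'],s['joints'].round(3),s['finger_gap'])
for n in('scene','top','wrist'):
    im,_=get_image(n);cv2.imwrite(f'pics/{n}2.png',im)
a=cv2.imread('pics/scene2.png')[220:400,140:380]; b=cv2.imread('pics/top2.png')[150:310,160:300]
a=cv2.resize(a,(480,360)); b=cv2.resize(b,None,fx=2.25,fy=2.25)
cv2.imwrite('pics/cmb2.png',np.hstack([a,b]))
```

```text
4.7 [0.52644848 0.37017257 0.02975465] [ 0.613  0.542 -0.207  0.821 -0.     2.208] 0.010585210879436549
```

View pics/cmb2.png

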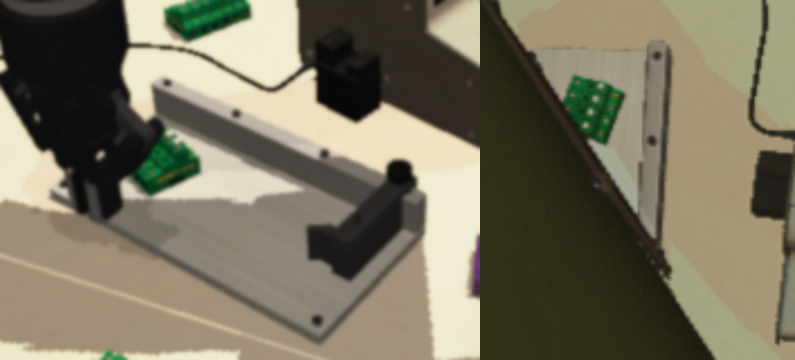

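View pics/wrist2.png

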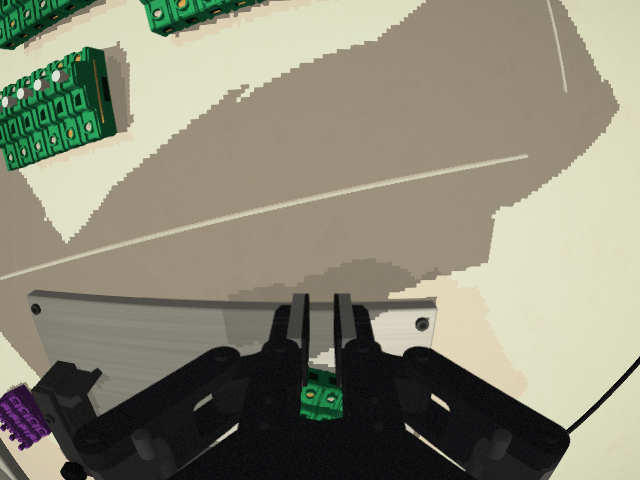

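>>> apply_moves(
  dp=[
    [0,0,0.06],
    [0,0,0.09],
    [0,0,0.11],
    [0,0,0.13],
    [0,0,0.15],
    [0,0,0.17],
    [0,0,0.19],
    [0,0,0.21],
    [0,0,0.23],
    [0,0,0.25],
    [0,0,0.27],
    [0,0,0.27],
  ],
  twist=[
    [0,0,0],
    [0,0,0],
    [0,0,0],
    [0,0,0],
    [0,0,0],
    [0,0,0],
    [0,0,0],
    [0,0,0],
    [0,0,0],
    [0,0,0],
    [0,0,0],
    [0,0,0],
  ],
  fingers=[0.75,0.75,0.75,0.75,0.75,0.75,0.75,0.75,0.75,0.75,0.75,0.75],
)

```text
time_s: 6.35
tcp_pos: [0.5247, 0.316, 0.0293]
tcp_rot: [-0.494, -0.506, -0.494, 0.506]
contact_force: [-0.2, 0.3, -0.5]
finger_gap: 0.011
```

```bash
cat > look.py <<'E'
from h import *
import sys
k=sys.argv[1]
s=state();print(s['time_s'],s['tcp_pos'],s['contact_force'].round(2),s['finger_gap'])
for n in('scene','top'):
    im,_=get_image(n);cv2.imwrite(f'pics/{n}{k}.png',im)
a=cv2.imread(f'pics/scene{k}.png')[220:400,140:380]; b=cv2.imread(f'pics/top{k}.png')[150:310,160:300]
a=cv2.resize(a,(480,360)); b=cv2.resize(b,None,fx=2.25,fy=2.25)
cv2.imwrite(f'pics/cmb{k}.png',np.hstack([a,b]))
E
python3 look.py 3
```

```text
6.35 [0.52472398 0.31600815 0.02929573] [-0.18  0.34 -0.47] 0.010984566829028115
```

View pics/cmb3.png

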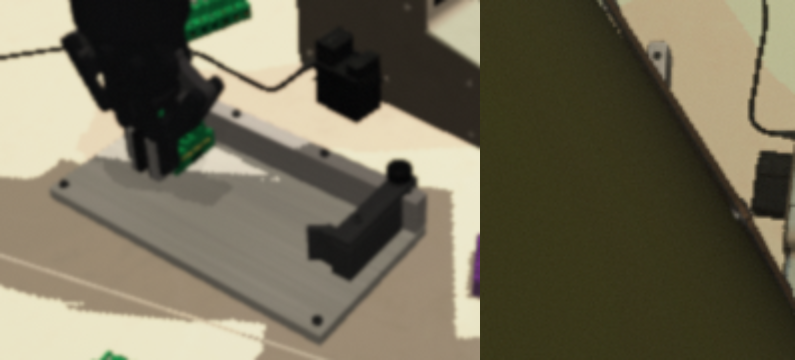

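Strip is aligning with the fingertips near the rail. I continue in small steps, watching force.

>>> apply_moves(
  dp=[
    [0,0,0.01],
    [0,0,0.02],
    [0,0,0.03],
    [0,0,0.03],
  ],
  twist=[
    [0,0,0],
    [0,0,0],
    [0,0,0],
    [0,0,0],
  ],
  fingers=[0.75,0.75,0.75,0.75],
)

```text
time_s: 6.95
tcp_pos: [0.5254, 0.3118, 0.0298]
tcp_rot: [0.494, 0.507, 0.494, -0.505]
contact_force: [1.7, 4.7, -1.0]
finger_gap: 0.0106
```

>>> apply_moves(
  dp=[
    [0,0,0.01],
    [0,0,0.01],
    [0,0,0.01],
  ],
  twist=[
    [0,0,0],
    [0,0,0],
    [0,0,0],
  ],
  fingers=[0.75,0.75,0.75],
)

```text
time_s: 7.32
tcp_pos: [0.5255, 0.3118, 0.0301]
tcp_rot: [0.493, 0.508, 0.496, -0.504]
contact_force: [1.9, 8.9, -0.8]
finger_gap: 0.0107
```

```bash
python3 look.py 4
```

```text
7.325 [0.52550286 0.31176094 0.03010943] [ 1.87  8.9  -0.82] 0.010667632809850594
```

View pics/cmb4.png

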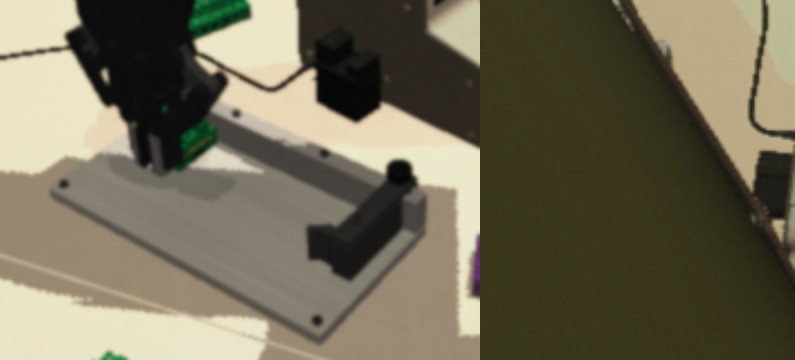

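>>> apply_moves(
  dp=[
    [0,0,-0.03],
    [0,0,-0.15],
    [-0.3,0,-0.1],
    [-0.6,0,0.1],
    [-0.9,0,0.1],
    [-0.9,0,0.1],
  ],
  twist=[
    [0,0,0],
    [0,0,0],
    [0,0,0],
    [0,0,0],
    [0,0,0],
    [0,0,0],
  ],
  fingers=[0.75,0.75,0.75,0.75,1,1],
)

```text
time_s: 8.18
tcp_pos: [0.5268, 0.2903, 0.215]
tcp_rot: [0.495, 0.509, 0.493, -0.503]
contact_force: [1.0, 0.3, 0.1]
finger_gap: 0.0
```

```bash
cat > wl.py <<'E'
from h import *
import sys,pickle
k=sys.argv[1]
s=state();print(s['time_s'],s['tcp_pos'],s['contact_force'].round(2),s['finger_gap'],s['joints'].round(2))
pickle.dump((s['tcp_pos'],s['tcp_rot']),open(f'p{k}.pkl','wb'))
im,_=get_image('wrist');cv2.imwrite(f'pics/w{k}.png',im)
E
python3 wl.py 5
```

```text
8.175 [0.52680691 0.29033587 0.214953  ] [1.02 0.29 0.08] 4.965237582237855e-05 [ 0.5   0.32 -0.1   1.15 -0.    2.1 ]
```

View pics/w5.png

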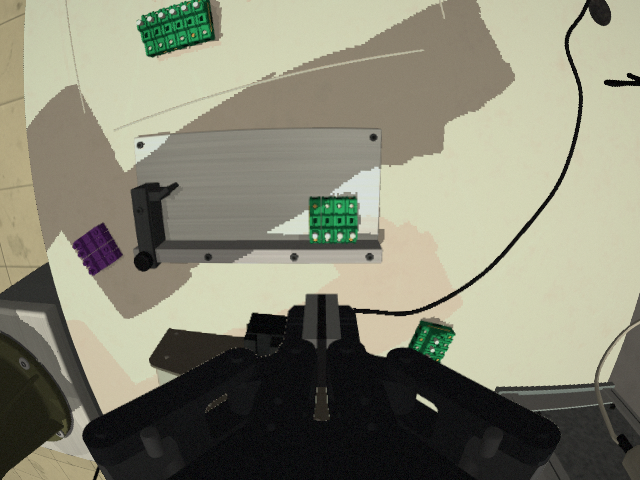

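```bash
cat >> h.py <<'E'
import pickle
def lp(k):
    p,q=pickle.load(open(f'p{k}.pkl','rb')); return p,Ro.from_quat([q[1],q[2],q[3],q[0]])
E
python3 - <<'E'
from h import *
im=cv2.imread('pics/w5.png')
cv2.imwrite('pics/w5c.png',cv2.resize(im[120:275,120:390],None,fx=2.96,fy=2.96,interpolation=2))
P=lp(5)
for n,u,v,z in [('r',208,257,.038),('r',294,257,.038),('r',370,257,.038),('h',140,145,.01),('h',374,137,.01)]: print(n,wray(u,v,z,P).round(4))
for z in(.04,.044):print([wray(u,v,z,P).round(4) for u,v in ((309,197),(358,197),(358,243),(309,243))])
E
```

```text
r [0.4218 0.2512 0.038 ]
r [0.5025 0.2495 0.038 ]
r [0.5715 0.2475 0.038 ]
h [0.3522 0.3587 0.01  ]
h [0.5782 0.3536 0.01  ]
[array([0.5181, 0.3048, 0.04  ]), array([0.56  , 0.3038, 0.04  ]), array([0.5602, 0.262 , 0.04  ]), array([0.5167, 0.2632, 0.04  ])]
[array([0.5182, 0.3056, 0.044 ]), array([0.5596, 0.3046, 0.044 ]), array([0.5598, 0.2634, 0.044 ]), array([0.5168, 0.2646, 0.044 ])]
```

View pics/w5c.png

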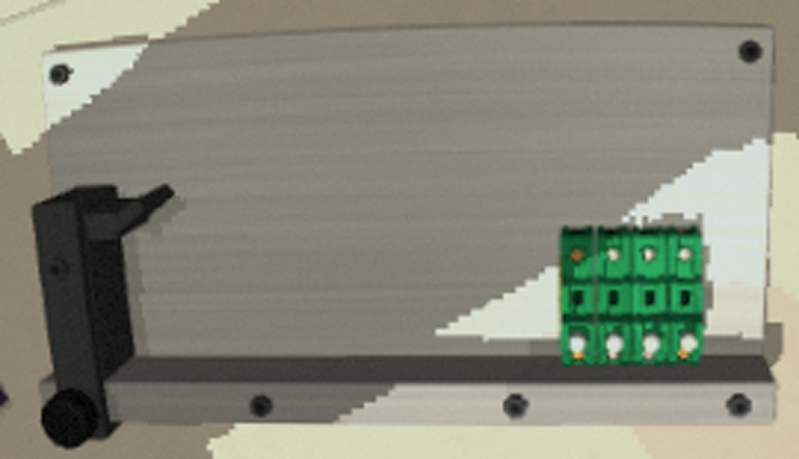

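Run:
```python
from h import *
for n in('scene','top'):
    im,_=get_image(n);cv2.imwrite(f'pics/{n}5.png',im)
a=cv2.imread('pics/scene5.png')[240:340,160:300]; b=cv2.imread('pics/top5.png')[160:240,170:260]
cv2.imwrite('pics/cmb5.png',np.hstack([cv2.resize(a,(560,400),interpolation=2)[:, :440],cv2.resize(b,None,fx=4,fy=5,interpolation=2)]))
```

```text
(no output)
```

View pics/cmb5.png

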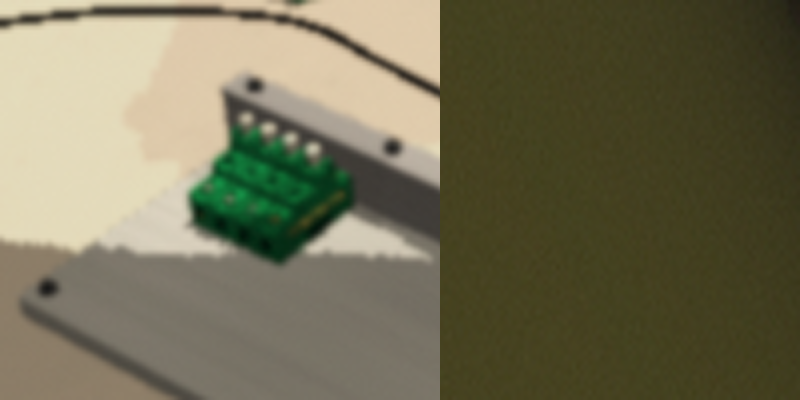

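Run:
```python
from h import *
P=lp(5)
for n,u,v,z in [('railbase',280,240.8,.01),('railtop',280,248.5,.038),('railouter',280,262.5,.038),('railtop',370,248.5,.038),('peg',338,237,.044),('s',334,242.5,.044),('s',334,242.5,.03),('s',334,242.5,.02),('L',334,197,.03),('L',334,197,.04)]: print(n,z,wray(u,v,z,P).round(4))
```

```text
railbase 0.01 [0.4874 0.2559 0.01  ]
railtop 0.038 [0.4903 0.258  0.038 ]
railouter 0.038 [0.4894 0.2445 0.038 ]
railtop 0.038 [0.5713 0.2558 0.038 ]
peg 0.044 [0.5422 0.2694 0.044 ]
s 0.044 [0.5387 0.2645 0.044 ]
s 0.03 [0.5392 0.2596 0.03  ]
s 0.02 [0.5395 0.2562 0.02  ]
L 0.03 [0.5398 0.3021 0.03  ]
L 0.04 [0.5394 0.3042 0.04  ]
```

Run:
```python
from h import *
print(plan([.595,.277,.12],np.pi/2-.025));
```

```text
(array([0.4441, 0.3571, 0.0517]), array([-4.996e-01, -0.000e+00,  1.000e-04]))
```

>>> apply_moves(
  dp=[
    [0.1,0.2,0.05],
    [0.3,0.357,0.05],
    [0.44,0.357,0.05],
    [0.44,0.357,0.05],
    [0.44,0.357,0.05],
    [0.44,0.357,0.05],
    [0.44,0.357,0.05],
    [0.44,0.357,0.05],
    [0.44,0.357,0.05],
    [0.44,0.357,0.05],
    [0.44,0.357,0.05],
  ],
  twist=[
    [-0.5,0,0],
    [-0.5,0,0],
    [-0.5,0,0],
    [-0.5,0,0],
    [-0.5,0,0],
    [-0.5,0,0],
    [-0.5,0,0],
    [-0.5,0,0],
    [-0.5,0,0],
    [-0.5,0,0],
    [-0.5,0,0],
  ],
  fingers=[1,1,1,1,1,1,1,1,1,1,1],
)

```text
time_s: 9.7
tcp_pos: [0.5943, 0.2767, 0.1198]
tcp_rot: [0.706, 0.008, 0.708, -0.009]
contact_force: [0.7, 0.5, -2.3]
finger_gap: 0.0001
```

```bash
python3 wl.py 6;python3 -c "
from h import *
print(plan([.595,.277,.032],np.pi/2-.025))"
```

```text
9.7 [0.59432011 0.27667391 0.11982971] [ 0.72  0.5  -2.25] 0.00011614141003173419 [ 0.44  0.48 -0.07  1.01 -0.    0.46]
(array([0.4411, 0.0021, 0.0027]), array([ 0.    , -0.0005,  0.0003]))
```

View pics/w6.png

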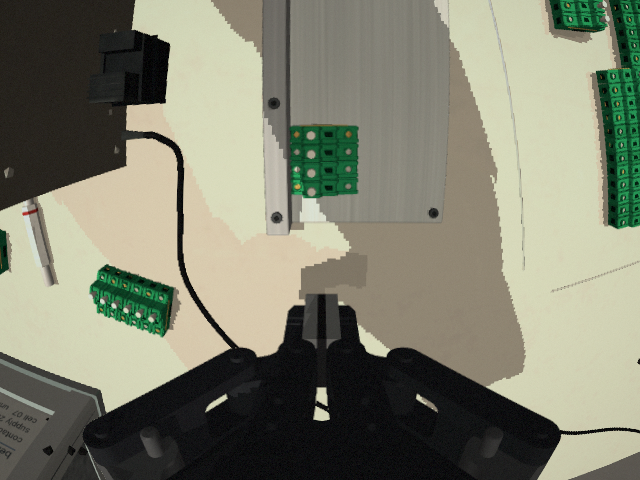

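>>> apply_moves(
  dp=[
    [0.2,0,0],
    [0.36,0,0],
    [0.44,0,0],
    [0.44,0,0],
  ],
  twist=[
    [0,0,0],
    [0,0,0],
    [0,0,0],
    [0,0,0],
  ],
  fingers=[1,1,1,1],
)

```text
time_s: 10.25
tcp_pos: [0.5943, 0.2763, 0.0322]
tcp_rot: [0.706, 0.008, 0.708, -0.009]
contact_force: [-0.6, 0.1, 0.5]
finger_gap: 0.0004
```

```bash
python3 wl.py 7; python3 look.py 7
```

```text
10.25 [0.59429037 0.2763241  0.03215617] [-0.63  0.14  0.47] 0.0004174903182698877 [ 0.44  0.56 -0.17  0.84  0.    0.46]
10.3 [0.59527865 0.2767563  0.03347731] [1.2  0.03 0.26] -2.2014024399798672e-05
```

View pics/w7.png

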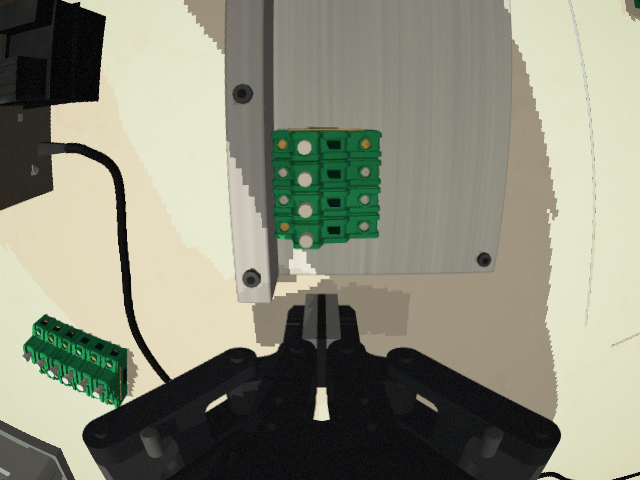

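View pics/cmb7.png

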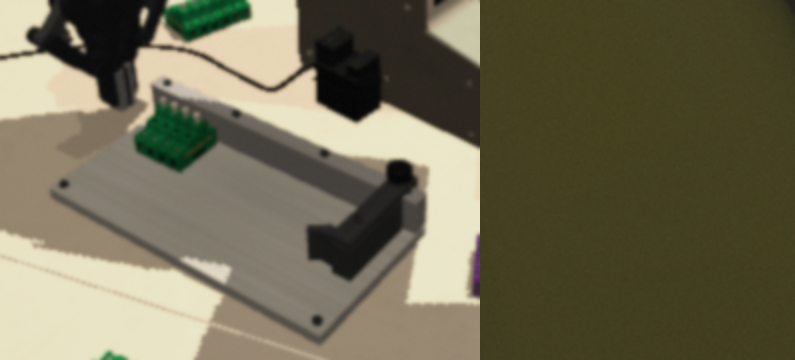

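>>> apply_moves(
  dp=[
    [0,0,-0.05],
    [0,0,-0.08],
    [0,0,-0.1],
    [0,0,-0.12],
    [0,-0.001,-0.14],
    [0,-0.002,-0.165],
    [0,-0.003,-0.19],
    [0,-0.003,-0.22],
    [0,-0.004,-0.25],
    [0,-0.004,-0.28],
    [0,-0.005,-0.3],
    [0,-0.005,-0.3],
  ],
  twist=[
    [0,0,0],
    [0,0,0],
    [0,0,0],
    [0,0,0],
    [0,0,0],
    [0,0,0],
    [0,0,0],
    [0,0,0],
    [0,0,0],
    [0,0,0],
    [0,0,0],
    [0,0,0],
  ],
  fingers=[1,1,1,1,1,1,1,1,1,1,1,1],
)

```text
time_s: 11.9
tcp_pos: [0.5347, 0.2771, 0.0332]
tcp_rot: [0.707, 0.008, 0.707, -0.009]
contact_force: [0.2, 0.1, -0.4]
finger_gap: 0.0003
```

```bash
python3 wl.py 8; python3 look.py 8
```

```text
11.9 [0.5347025  0.27705972 0.03324137] [ 0.18  0.1  -0.42] 0.00030718204009612914 [ 0.48  0.47 -0.31  0.78 -0.    0.5 ]
11.95 [0.53500403 0.27710404 0.03330814] [-0.05 -0.47 -0.26] 0.0005273433523775414
```

View pics/w8.png

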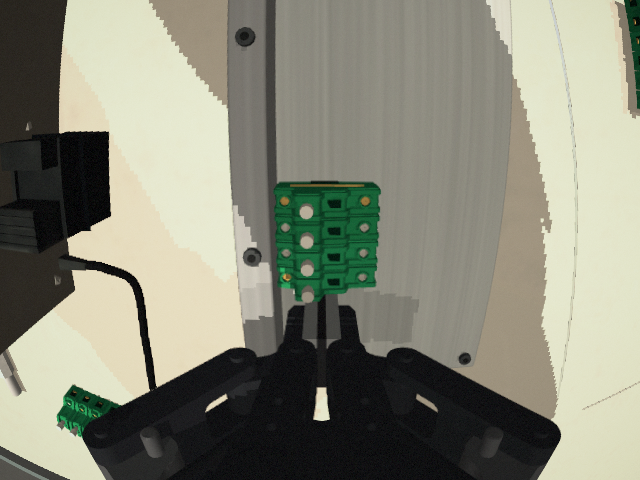

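View pics/cmb8.png

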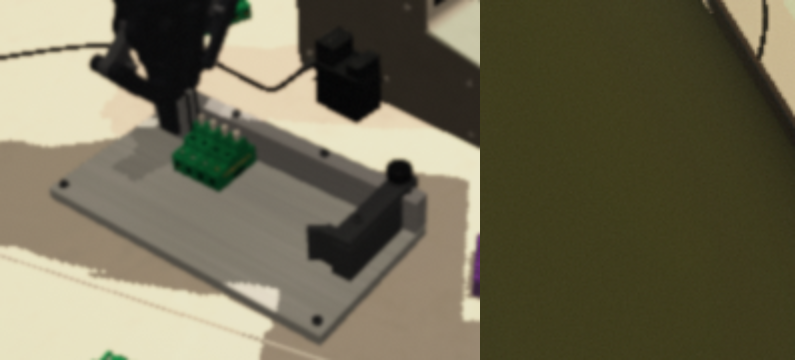

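Run:
```python
from h import *
a=cv2.imread('pics/w7.png')[90:260,215:315];b=cv2.imread('pics/w8.png')[140:310,215:315]
cv2.imwrite('pics/c78.png',np.hstack([cv2.resize(x,(350,595),interpolation=2) for x in(a,b)]))
```

```text
(no output)
```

View pics/c78.png

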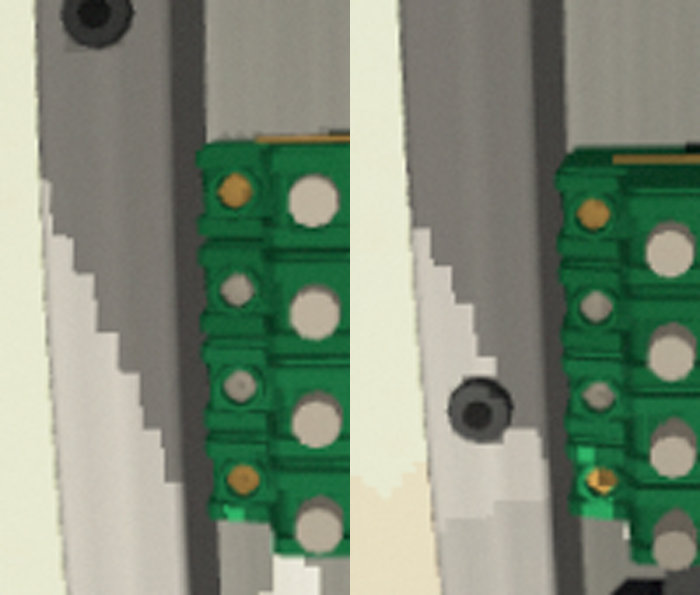

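>>> apply_moves(
  dp=[
    [0,0,-0.02],
    [0,-0.001,-0.05],
    [0,-0.001,-0.08],
    [0,-0.002,-0.115],
    [0,-0.003,-0.15],
    [0,-0.003,-0.185],
    [0,-0.004,-0.22],
    [0,-0.004,-0.255],
    [0,-0.005,-0.29],
    [0,-0.005,-0.325],
    [0,-0.006,-0.35],
    [0,-0.006,-0.35],
  ],
  twist=[
    [0,0,0],
    [0,0,0],
    [0,0,0],
    [0,0,0],
    [0,0,0],
    [0,0,0],
    [0,0,0],
    [0,0,0],
    [0,0,0],
    [0,0,0],
    [0,0,0],
    [0,0,0],
  ],
  fingers=[1,1,1,1,1,1,1,1,1,1,1,1],
)

```text
time_s: 13.55
tcp_pos: [0.4647, 0.2776, 0.0333]
tcp_rot: [0.707, 0.008, 0.707, -0.009]
contact_force: [-0.0, -0.7, 0.4]
finger_gap: -0.0
```

```bash
python3 wl.py 9; python3 look.py 9
```

```text
13.55 [0.46470759 0.27756829 0.03328113] [-0.05 -0.68  0.38] -1.3154330309180401e-05 [ 0.54  0.38 -0.47  0.73 -0.    0.56]
13.6 [0.46502973 0.27762431 0.03331266] [ 0.76 -0.3   0.28] -0.000310318842571549
```

View pics/w9.png

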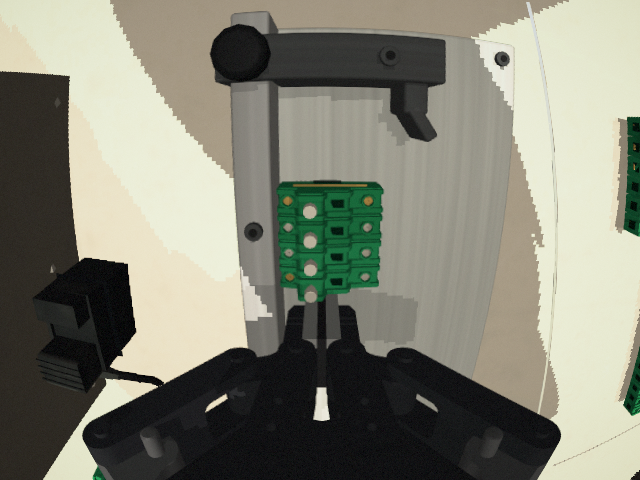

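View pics/cmb9.png

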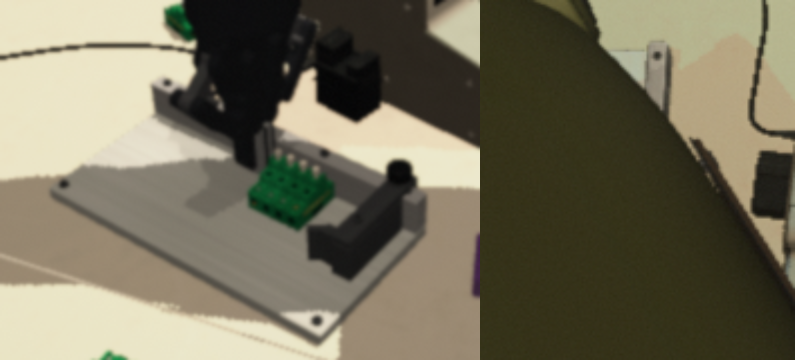

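Run:
```python
from h import *
a=cv2.imread('pics/w8.png')[140:310,215:315];b=cv2.imread('pics/w9.png')[140:310,215:315]
cv2.imwrite('pics/c89.png',np.hstack([cv2.resize(x,(350,595),interpolation=2) for x in(a,b)]))
```

```text
(no output)
```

View pics/c89.png

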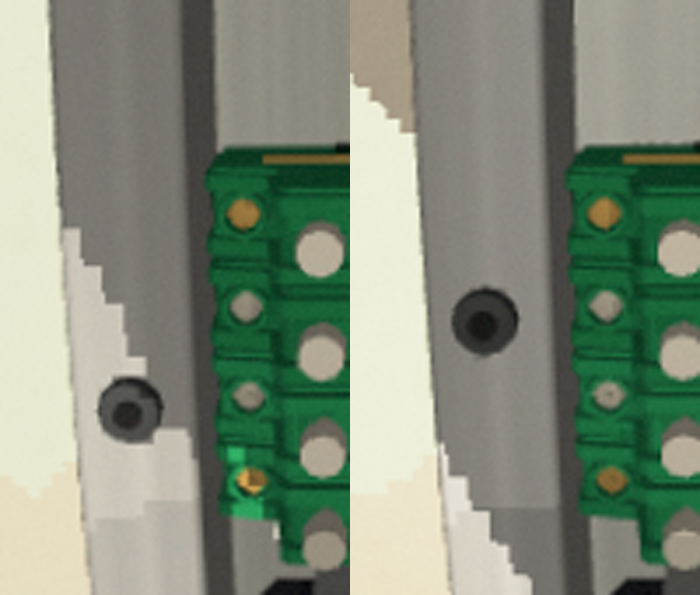

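>>> apply_moves(
  dp=[
    [0,0,-0.02],
    [0,-0.001,-0.05],
    [0,-0.001,-0.08],
    [0,-0.002,-0.11],
    [0,-0.003,-0.135],
    [0,-0.003,-0.155],
    [0,-0.004,-0.17],
    [0,-0.004,-0.17],
  ],
  twist=[
    [0,0,0],
    [0,0,0],
    [0,0,0],
    [0,0,0],
    [0,0,0],
    [0,0,0],
    [0,0,0],
    [0,0,0],
  ],
  fingers=[1,1,1,1,1,1,1,1],
)

```text
time_s: 14.7
tcp_pos: [0.431, 0.2776, 0.0333]
tcp_rot: [0.707, 0.008, 0.707, -0.009]
contact_force: [-0.3, -0.0, 0.2]
finger_gap: 0.0002
```

>>> apply_moves(
  dp=[
    [0,0,-0.008],
    [0,0,-0.015],
    [0,0,-0.02],
    [0,0,-0.02],
  ],
  twist=[
    [0,0,0],
    [0,0,0],
    [0,0,0],
    [0,0,0],
  ],
  fingers=[1,1,1,1],
)

```text
time_s: 15.2
tcp_pos: [0.4271, 0.2778, 0.0333]
tcp_rot: [0.707, 0.009, 0.707, -0.009]
contact_force: [0.7, -0.2, -0.6]
finger_gap: 0.0002
```

```bash
python3 wl.py 10
```

```text
15.2 [0.427087   0.27776625 0.03329731] [ 0.65 -0.2  -0.58] 0.00016319766251712213 [ 0.58  0.33 -0.54  0.7   0.    0.6 ]
```

View pics/w10.png

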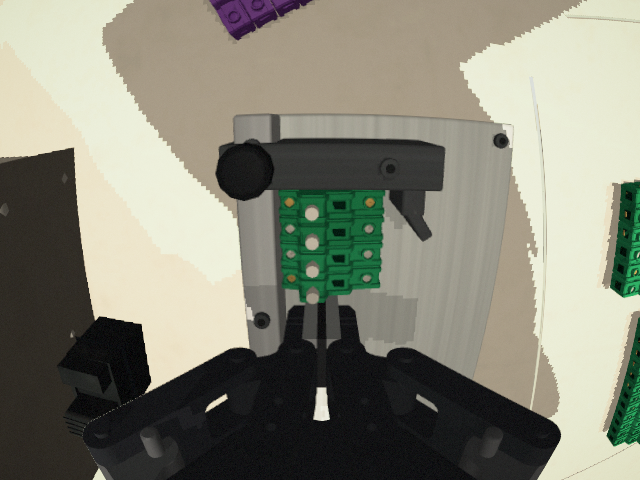

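Strip now enters the pocket (end at row ~190 under the stop bar). Force is still nil, so I step on until it rises.

>>> apply_moves(
  dp=[
    [0,0,-0.005],
    [0,0,-0.01],
    [0,0,-0.015],
    [0,0,-0.015],
  ],
  twist=[
    [0,0,0],
    [0,0,0],
    [0,0,0],
    [0,0,0],
  ],
  fingers=[1,1,1,1],
)

```text
time_s: 15.75
tcp_pos: [0.4241, 0.2778, 0.0333]
tcp_rot: [0.707, 0.009, 0.707, -0.009]
contact_force: [0.8, -0.3, 1.0]
finger_gap: 0.0
```

>>> apply_moves(
  dp=[
    [0,0,-0.005],
    [0,0,-0.01],
    [0,0,-0.015],
    [0,0,-0.015],
  ],
  twist=[
    [0,0,0],
    [0,0,0],
    [0,0,0],
    [0,0,0],
  ],
  fingers=[1,1,1,1],
)

```text
time_s: 16.25
tcp_pos: [0.424, 0.278, 0.034]
tcp_rot: [0.709, 0.009, 0.705, -0.009]
contact_force: [8.7, -1.3, -2.0]
finger_gap: -0.0001
```

>>> apply_moves(
  dp=[
    [0,0,-0.01],
    [0,0,-0.01],
    [0,0,0.02],
    [0,0,0.1],
    [-0.2,0,0.1],
    [-0.6,0,0],
    [-0.7,0,0],
    [-0.7,0,0],
  ],
  twist=[
    [0,0,0],
    [0,0,0],
    [0,0,0],
    [0,0,0],
    [0,0,0],
    [0,0,0],
    [0,0,0],
    [0,0,0],
  ],
  fingers=[1,1,1,1,1,1,1,1],
)

```text
time_s: 17.25
tcp_pos: [0.4233, 0.2794, 0.1767]
tcp_rot: [0.709, 0.01, 0.705, -0.007]
contact_force: [0.1, 0.2, -0.1]
finger_gap: 0.0001
```

```bash
python3 wl.py 11; python3 look.py 11
python3 - <<'E'
from h import *
a=cv2.imread('pics/w11.png')
cv2.imwrite('pics/w11c.png',cv2.resize(a[130:310,200:440],None,fx=3.3,fy=3.3,interpolation=2))
E
```

```text
17.25 [0.42331664 0.27938275 0.17669231] [ 0.09  0.25 -0.1 ] 0.00014364779382632916 [ 0.58  0.17 -0.38  1.02  0.    0.61]
17.3 [0.42234422 0.27863596 0.17459796] [-0.26  0.86  0.24] 0.00010999820586686795
```

View pics/w11.png

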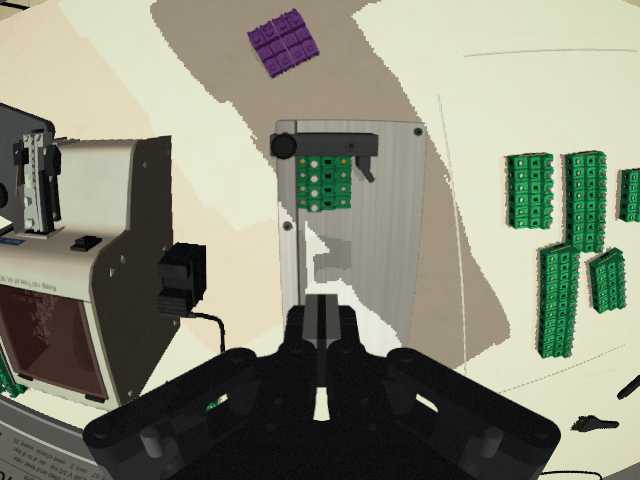

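View pics/w11c.png

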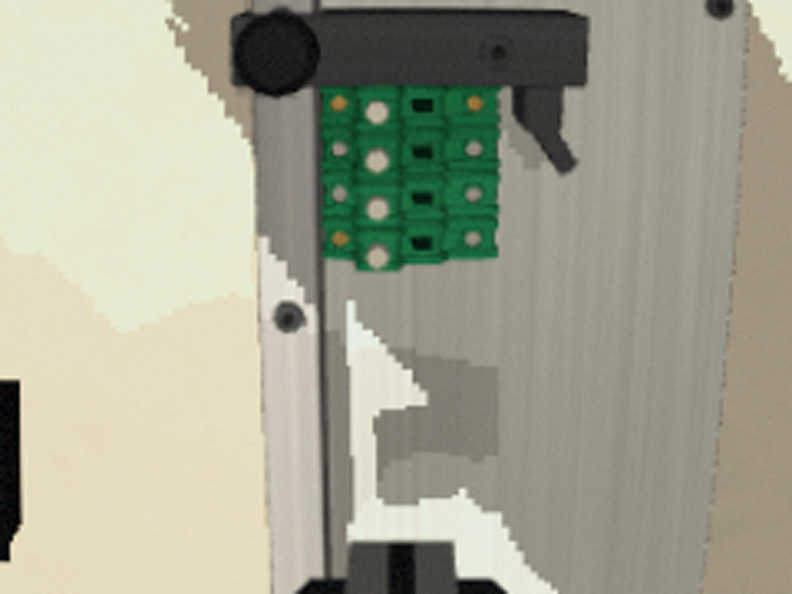

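View pics/cmb11.png

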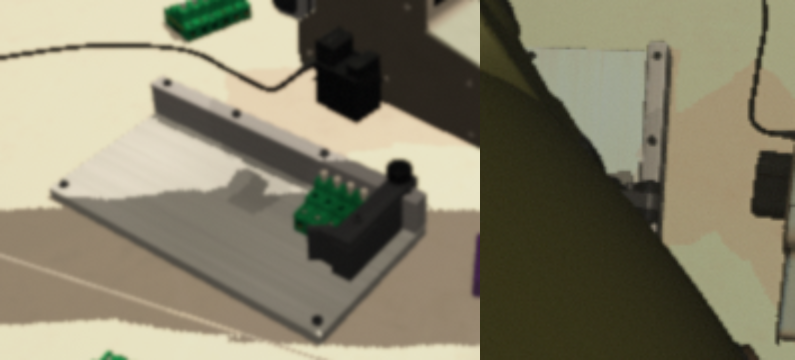

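Run:
```python
from h import *
P=lp(11)
for n,u,v,z in [('railbase',200+326/3.3,130+300/3.3,.01),('stripL far',200+322/3.3,130+95/3.3,.025),('stripL near',200+324/3.3,130+250/3.3,.025),('stripR',200+498/3.3,130+180/3.3,.03),('stripR2',200+497/3.3,130+250/3.3,.03),('stripR1',200+499/3.3,130+95/3.3,.03),('end',200+460/3.3,130+258/3.3,.03),('lip',200+513/3.3,130+90/3.3,.038)]: print(n,wray(u,v,z,P).round(4))
print(hand_in())
```

```text
railbase [0.4278 0.2597 0.01  ]
stripL far [0.3734 0.2617 0.025 ]
stripL near [0.4109 0.2608 0.025 ]
stripR [0.3938 0.3024 0.03  ]
stripR2 [0.4107 0.3021 0.03  ]
stripR1 [0.3737 0.3028 0.03  ]
end [0.4125 0.2933 0.03  ]
lip [0.3717 0.3053 0.038 ]
the job is handed in; nothing more can be done
None
```

The strip is in the corner pocket, against both the rail and the end stop. I handed the job in at about 17.3 s, with the gripper raised clear and touching nothing.

- **Across to the rail:** I pushed it straight across with the fingertips until it hit a hard stop, with the force rising to about 9 N. The close wrist views then showed it flat against the rail and parallel to it.
- **Along the rail:** I slid it along with the closed fingertips on its end face. Wrist views at the two pauses on the way and after the slide showed it still lying against the rail.
- **End stop:** It stopped dead at the end, with 8.7 N and no further travel, before I backed off and raised the gripper.
- **Last measurements:** In the final wrist picture the strip edge is within 1–2 mm of the rail line, which is about the calibration error, and its sides are parallel to the rail. About 3 mm is left at the lip.
- **Not seen directly:** The stop's bar hides the contact with the end stop. That rests on the force and on the strip's end being at about x = 0.413 m, where I expected 0.416 m.
- **A disagreement:** After the first push, one oblique wrist view seemed to show a gap of 6–8 mm to the rail. I put this down to the strip's stepped sides, and the closer views showed no gap.
- **Other parts:** I did not touch the plug gauge, the other strips or the purple look-alike.

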